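Refill and close up the bottle feeder

ROBOT

A 7-joint arm with a two-finger parallel gripper is mounted at the origin on a cart in front of the work surface, level with it; the furniture and walls round the work are solid. World frame = base frame: x ahead of the robot, y to its left, z up, the work surface at z = 0. Lengths are in m, angles in rad, forces in N, time in s.
With the tool pointing down it reaches from about 0.425 to 0.925 m from the base axis. Payload 6.8 kg.
Tool frame: the origin (TCP) lies midway between the tips of the shut fingers; the grasp point (between the pads) lies 19 mm behind it; z points along the fingers, y is the line along which they close (so a half turn about z gives the same grasp; the last joint's range is limited). The gripper opens to 85 mm and grips with 20 to 120 N. Pads are 22 mm wide; open, the fingers measure 114 mm over their backs; the gripper's body (76 mm by 85 mm) begins 54 mm behind the grasp point. The pads swing forward as they close: fully open they stand 13 mm farther back than shut.
Start: joints at [-1.444, 0.477, 0.022, 1.555, -0.011, 1.109, -0.083], TCP at [0.157, 0.656, 0.231] pointing down, gripper open.
Joint ranges: [-2.96, 2.96], [-0.34, 2.1], [-1.41, 1.46], [0.24, 2.44], [-1.37, 4.51], [0.17, 1.92], [-2.96, 2.96]. Speed limits (rad/s): [2.39, 2.39, 3.14, 3.14, 3.14, 3.14, 3.14].

INTERFACE

Orientations are given as a rotation vector (axis times angle).
In Python, from bench import get_obs, grab_frame, camera_params, r gives the robot as it stands.
- The arm moves only by the shell command python3 -m jog 'ROWS' [FORCE]. ROWS is JSON, a list of rows, each an object of numbers: "rx", "ry", "rz": the turn, a rotation vector about the world's x, y, z scaled (see below); "x", "y", "z": the shift along the world's x, y, z scaled (see below); "jaw": the opening, from -1 (shut) to 1 (fully open). In form: [{"rx": .., "ry": .., "rz": .., "x": .., "y": .., "z": .., "jaw": ..}, ...]. A call has 1 to 8 rows; each row shifts and turns the commanded pose from where the row before left it; what a row does not reach is not made up. The controller multiplies each number of a shift by 60 mm and each number of a turn by 10 degrees. A row lasts 1/8 s, in which the tool goes at most 62.5 mm and 10.7 degrees, less where a joint would pass 70% of its speed; a pose out of reach is approached as far as the arm can. A call with a number of a shift or a turn outside -1 to 1 is refused whole. A call with a gripper value outside its range is refused whole. The fingers move at their own pace and stop on an object; FORCE is the grip in N (left out, the last holds). Time passes only in rows, so rows that do not move let the fingers close. It gives the time, the measured TCP pose, the force, the opening and the grip force at its end, in the units of the state.
- get_obs(): the state, without advancing time (a new reading comes with each control period).
- grab_frame(name): name is "scene" or "top"; returns the picture (420x560x3 uint8, red, green, blue); there is no depth.
- camera_params(name): a dict with "fx", "fy", "cx", "cy" (pixels), "R" (3x3) and "t" (3): a world point X has camera coordinates R X + t. Camera axes: x right, y down, z forward; pixel columns grow to the right and rows downward; lengths in m; the calibration is good to about 2 mm. A picture is of the moment at which its call begins. camera_params takes no time and is no camera call.
- r.hand_in(): hands the job in; it is judged then, once.
The state is a dict: "clock": time; "joints": joint angles; "qvel": joint speeds; "tau": joint torques, N m; "tcp_pos": TCP position; "orientation": TCP orientation; "contact_force": force on the tool from outside, world axes, zero at the start; "moment": the same for the moment, N m; "grip_width": finger opening in m; "gripper_force": force on a finger pad.
Only numpy, scipy, OpenCV 4.12 (cv2) and the standard library are available. Lean on these libraries where they do the work, as an engineer would, in place of code of your own. Each camera call takes 0.05 s, during which the arm holds its last target. There are 200 camera calls.

TASK

One small bottle is missing from the feeder tray on the counter. Stand the loose bottle upright in the free front end of the lane, between the front stop and the two bottles already there, then slide the red pusher up until all three bottles stand closed up against the front stop with no gaps, and let go. Leave the mug, the calculator and the receipt book where they are.

Things in the scene. Friction and masses are not known exactly. Their poses are not given: they have to be found in the camera images.
- tray: White plastic feeder tray screwed to the counter (it cannot move), 62 mm wide (x), 330 mm long (y), origin at the centre of its underside. One lane runs along its y axis, 54 mm wide inside, floor 5 mm thick; side walls, front stop and rear wall are 4 mm thick and reach 45 mm above the counter. The front stop, with a yellow strip outside, is at the -y end; the pusher runs at the +y end.
- lane_front (a point): Point on the lane's floor (5 mm above the counter) in the middle of the inner face of the front stop; axes as the tray's, so the lane runs from here along +y. A bottle that touches the front stop has its axis at y = 20.6 mm from here, and the next two at 62 and 103 mm.
- pusher (a joint): Travel of the red pusher carriage along the lane towards the front stop (m), 0 at the rear, 0.2 at most. Its flat upright front plate (50 mm wide, to 86 mm above the counter) stands 0.250 m minus this value from the inner face of the front stop. Friction of some 2 N holds it where it is left; no spring. With three bottles closed up against the stop it reads about 0.126.
- pusher_grip (a point): Point in the black grip on top of the red pusher, which moves with it: an upright block 18 mm thick (tray's x), 40 mm long (tray's y), from 79 to 125 mm above the counter; this point is 105 mm above the counter, 3 mm above the block's centre and 35 mm behind the pusher's front face. The saddle under it is 74 mm wide and 53 mm high. Axes as the tray's.
- bottle_spare: The loose small dark medicine-type bottle with pale cap, standing alone on the counter at the robot's side of the tray. 41 mm diameter, 121 mm high, upright, origin at the centre of its underside. To the touch it is straight and 41 mm thick up to 104 mm above its foot; the cap above that is 29 mm wide. Near 0.15 kg.
- bottle_first: Small dark bottle of the same size already standing in the lane, the one nearer the front stop; origin at the centre of its underside. It leaves at least 70 mm free at the front end.
- bottle_last: Small dark bottle of the same size already standing in the lane, the one nearer the pusher; origin at the centre of its underside.
- tea_mug: White mug, 82 mm diameter, 91 mm high, behind the tray; bystander, origin at its underside.
- calculator: Black pocket calculator, 120x74x15 mm, lying on the counter; bystander, origin at the centre of its underside.
- receipt_book: Dark blue receipt book, 143x102x14 mm, lying on the counter; bystander, origin at the centre of its underside.
Mind the look-alikes: they are no part of the job. What is shaped like the bottle_spare but green is not meant. Leave any yellow look-alike of the bottle_last alone.

How it is judged:
By the outcome, as a careful person would: the job done as asked, in the order asked, and still so for the second after the job is handed in, with the robot touching nothing.
It also fails if it takes over 53 s, if anything falls off the work surface, if the arm or the gripper's body presses on something with over 40 N, if the wrist force passes 120 N, or if a joint passes its speed limit or range.

## Working session

There is one attempt and no reset: what is moved stays moved. The work goes in short steps, Python scripts to look and compute and a shell command to move; the robot and the scene stay as the last step left them, time stands still between calls to the robot, and variables do not carry over. Pictures are saved under pics/ and viewed, at most 10 in all, crops included, and the job is handed in when it is done.

```bash
mkdir -p pics; python3 - <<'E'
from bench import *
import cv2,numpy as np
for n in("scene","top"):
    f=grab_frame(n); cv2.imwrite(f"pics/{n}0.png",f[:,:,::-1]); c=camera_params(n)
    print(n,c["fx"],c["cx"],c["cy"],np.round(c["R"],3).tolist(),np.round(c["t"],3), -np.array(c["R"]).T@c["t"])
o=get_obs();print({k:np.round(v,3) for k,v in o.items()})
E
```

```text
scene 418.49935540477156 277.5711122137555 206.46096644326266 [[0.893, -0.45, 0.018], [-0.225, -0.48, -0.848], [0.391, 0.753, -0.529]] [-0.469  0.251  0.876] [ 0.1327787  -0.75009254  0.68511733]
top 481.2450073278612 287.0772108835479 204.15939288843077 [[-0.012, -1.0, -0.01], [-0.985, 0.014, -0.173], [0.173, 0.008, -0.985]] [0.104 0.598 1.03 ] [0.41165171 0.08728534 1.11895277]
{'clock': np.float64(0.1), 'joints': array([-1.444,  0.478,  0.022,  1.556, -0.011,  1.109, -0.083]), 'qvel': array([ 0.   ,  0.   ,  0.002, -0.003,  0.001, -0.   ,  0.001]), 'tau': array([ 5.0000e-03, -5.9776e+01,  1.6140e+00, -2.8195e+01,  1.3000e-02,
        5.0000e-03, -0.0000e+00]), 'tcp_pos': array([0.157, 0.656, 0.23 ]), 'orientation': array([-3.68e-01, -3.12e+00,  3.00e-03]), 'contact_force': array([ 0.415, -0.407,  0.524]), 'moment': array([ 0.035, -0.027,  0.008]), 'gripper_force': np.float64(0.0), 'grip_width': np.float64(0.085)}
```

View pics/scene0.png

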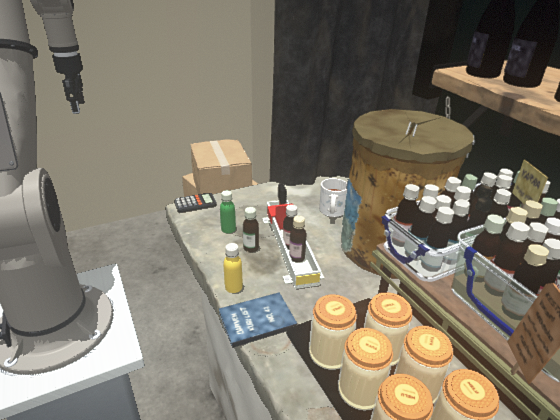

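View pics/top0.png

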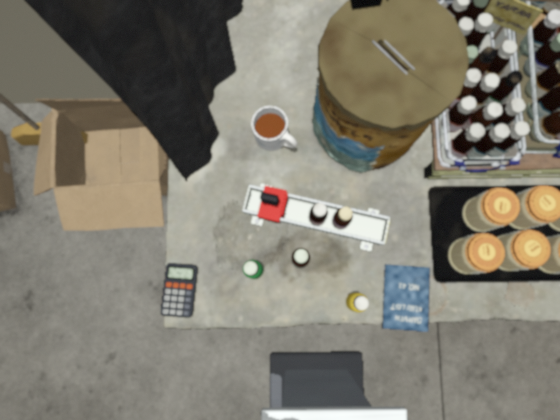

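The top view shows the tray running from about (245,200) to (388,228) with its front at the right. The spare bottle is at (301,257), the lane bottles at (319,212) and (343,217), and the pusher grip at (270,200). The green bottle is at (254,269) and the yellow one at (358,302). I'll enlarge the tray area.

```bash
python3 - <<'E'
import cv2
a=cv2.imread("pics/top0.png")[175:315,235:395]
cv2.imwrite("pics/topc.png",cv2.resize(a,None,fx=4.2,fy=4.2,interpolation=cv2.INTER_CUBIC))
a=cv2.imread("pics/scene0.png")[175:300,210:330]
cv2.imwrite("pics/scenec.png",cv2.resize(a,None,fx=4.8,fy=4.8,interpolation=cv2.INTER_CUBIC))
E
```

```text
(no output)
```

View pics/topc.png

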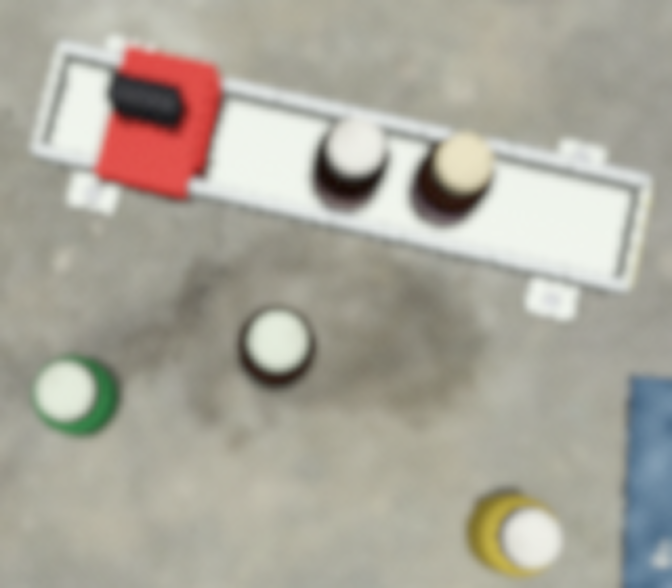

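View pics/scenec.png

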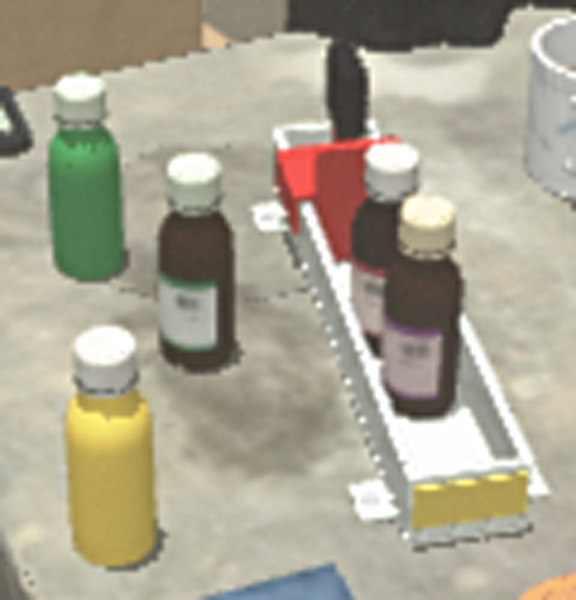

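The crop reads as follows. Tray rim corners are at about (60,42), (32,152), (632,292) and (652,176). The cap centres are spare (278,340), first (464,163), last (355,150), green (66,390) and yellow (531,540).

```bash
cat > h.py <<'E'
from bench import *
import numpy as np
def ray(n,u,v,z):
    c=camera_params(n);R=np.array(c["R"]);C=-R.T@np.array(c["t"])
    d=R.T@[(u-c["cx"])/c["fx"],(v-c["cy"])/c["fy"],1]
    return C+d*(z-C[2])/d[2]
def top(p,z,s=4.2,o=(235,175)): return ray("top",o[0]+(p[0]+.5)/s-.5,o[1]+(p[1]+.5)/s-.5,z)
def sc(p,z): return ray("scene",210+(p[0]+.5)/4.8-.5,175+(p[1]+.5)/4.8-.5,z)
E
python3 - <<'E'
from h import *
np.set_printoptions(precision=4,suppress=True)
T=[top(p,.045)[:2] for p in((60,42),(32,152),(632,292),(652,176))]
TL,BL,BR,TR=T;print(T, "L",np.linalg.norm(TL-TR),np.linalg.norm(BL-BR),"W",np.linalg.norm(TL-BL),np.linalg.norm(TR-BR))
c=sum(T)/4; ax=(TL+BL-TR-BR);ax/=np.linalg.norm(ax);nx=np.array([ax[1],-ax[0]])
print("c",c,"yaxis",ax,"yaw",np.degrees(np.arctan2(-ax[0],ax[1])))
lf=c-ax*.161
for n,p,s,z in(("spare",(278,340),(194,168),.121),("first",(464,163),(428,212),.126),("last",(355,150),(392,158),.126),("grip",(147,97),(346,45),.125),("green",(66,390),(79,87),.121),("yellow",(531,540),(106,340),.121)):
    a=top(p,z)[:2];b=sc(s,z)[:2];print(n,"top",a,"scene",b,"lane(x,y)",(a-lf)@nx,(a-lf)@ax)
for q in(.0206,.03,.035):print(q,lf+ax*q)
E
```

```text
[array([0.6471, 0.1826]), array([0.5868, 0.1976]), array([ 0.5071, -0.1213]), array([ 0.5691, -0.135 ])] L 0.32706064838845794 0.3287749492206661 W 0.06222689264517281 0.06351819035139394
c [0.5775 0.031 ] yaxis [0.2405 0.9707] yaw -13.915452100023293
spare top [0.479  0.0683] scene [0.4799 0.0681] lane(x,y) -0.10461843470245397 0.17355042588615607
first top [ 0.565  -0.0254] scene [ 0.5667 -0.0268] lane(x,y) 0.0014417307127470612 0.10326252781823743
last top [0.5723 0.0285] scene [0.5746 0.0259] lane(x,y) -0.004451642753475007 0.1573582977632774
grip top [0.6008 0.1319] scene [0.6096 0.1464] lane(x,y) -0.001662073295026533 0.2645448486685218
green top [0.4559 0.1727] scene [0.4557 0.1725] lane(x,y) -0.1521247247969638 0.2692820941286336
yellow top [ 0.3811 -0.0522] scene [ 0.3843 -0.05  ] lane(x,y) -0.1706167753968425 0.0330266728016724
0.0206 [ 0.5438 -0.1053]
0.03 [ 0.546  -0.0962]
0.035 [ 0.5472 -0.0913]
```

The measurements are consistent: tray 328×63 mm, yaw -13.9°, and both cameras agree on the spare at (0.479, 0.068). I'll travel above the spare while turning the tool -90.5°, so it closes across the lane.

```bash
python3 -m jog '[{"x":0.38,"y":-0.7,"rz":-0.65,"jaw":1},{"x":0.38,"y":-0.7,"rz":-0.65,"jaw":1},{"x":0.38,"y":-0.7,"rz":-0.65,"jaw":1},{"x":0.38,"y":-0.7,"rz":-0.65,"jaw":1},{"x":0.38,"y":-0.7,"rz":-0.65,"jaw":1},{"x":0.38,"y":-0.7,"rz":-0.65,"jaw":1},{"x":0.38,"y":-0.7,"rz":-0.65,"jaw":1}]'
python3 -m jog '[{"x":0.38,"y":-0.7,"rz":-0.65,"jaw":1},{"x":0.38,"y":-0.7,"rz":-0.65,"jaw":1},{"x":0.38,"y":-0.7,"rz":-0.65,"jaw":1},{"x":0.38,"y":-0.7,"rz":-0.65,"jaw":1},{"x":0.38,"y":-0.7,"rz":-0.65,"jaw":1},{"x":0.38,"y":-0.7,"rz":-0.65,"jaw":1},{"x":0.38,"y":-0.7,"rz":-0.65,"jaw":1},{"jaw":1}]'
cat >> h.py <<'E'
from scipy.spatial.transform import Rotation as Ro
LF=np.array([.5388,-.1253]);AX=np.array([.2405,.9707]);NX=np.array([.9707,-.2405])
def st(tx=None,ty=None,tz=None,yaw=-13.9):
    o=get_obs();p=o["tcp_pos"];M=Ro.from_rotvec(o["orientation"]).as_matrix()
    a=np.degrees(np.arctan2(M[1,1],M[0,1]))
    d=(yaw-a+90)%180-90
    e=np.cross(M[:,2],[0,0,-1])
    print("t",round(float(o["clock"]),2),"tcp",np.round(p,4),"lane",np.round([(p[:2]-LF)@NX,(p[:2]-LF)@AX],4),"F",np.round(o["contact_force"],1),"w",round(float(o["grip_width"]),4),"gf",o["gripper_force"],"j7",round(float(o["joints"][6]),2))
    print("tilt fix rx,ry units",np.round(np.degrees(e[:2])/10,3),"rz units",round(d/10,3))
    if tx is not None: print("shift units",np.round((np.array([tx,ty,tz])-p)/.06,3))
E
python3 -c "
from h import *
st(.4795,.068,.065)"
```

```text
t 0.1 tcp [0.1569 0.656  0.2304] lane [-0.5586  0.6665] F [ 0.4 -0.4  0.5] w 0.0853 gf 0.0 j7 -0.08
tilt fix rx,ry units [ 0.009 -0.002] rz units 8.955
shift units [ 5.377 -9.799 -2.757]validation failed for argument at $[0]...
validation failed for argument at $[0]...
```

The rows seem to need every key, so I'll write them out in full.

```bash
python3 -m jog '[{"rx":0,"ry":0,"rz":-0.65,"x":0.38,"y":-0.7,"z":0,"jaw":1},{"rx":0,"ry":0,"rz":-0.65,"x":0.38,"y":-0.7,"z":0,"jaw":1},{"rx":0,"ry":0,"rz":-0.65,"x":0.38,"y":-0.7,"z":0,"jaw":1},{"rx":0,"ry":0,"rz":-0.65,"x":0.38,"y":-0.7,"z":0,"jaw":1},{"rx":0,"ry":0,"rz":-0.65,"x":0.38,"y":-0.7,"z":0,"jaw":1},{"rx":0,"ry":0,"rz":-0.65,"x":0.38,"y":-0.7,"z":0,"jaw":1},{"rx":0,"ry":0,"rz":-0.65,"x":0.38,"y":-0.7,"z":0,"jaw":1}]'
python3 -c "
from h import *
st(.4795,.068,.065)"
```

```text
clock: 0.98
tcp_pos: [0.3171, 0.3608, 0.2311]
orientation: [-1.551, -2.732, 0.001]
contact_force: [1.6, -0.3, 0.8]
grip_width: 0.0851
gripper_force: 0.0
t 0.97 tcp [0.3171 0.3608 0.2311] lane [-0.3321  0.4186] F [ 1.6 -0.3  0.8] w 0.0851 gf 0.0 j7 -0.39
tilt fix rx,ry units [ 0.001 -0.001] rz units -4.473
shift units [ 2.707 -4.881 -2.768]
```

```bash
python3 -m jog '[{"rx":0,"ry":0,"rz":-0.64,"x":0.38,"y":-0.7,"z":0,"jaw":1},{"rx":0,"ry":0,"rz":-0.64,"x":0.38,"y":-0.7,"z":0,"jaw":1},{"rx":0,"ry":0,"rz":-0.64,"x":0.38,"y":-0.7,"z":0,"jaw":1},{"rx":0,"ry":0,"rz":-0.64,"x":0.38,"y":-0.7,"z":0,"jaw":1},{"rx":0,"ry":0,"rz":-0.64,"x":0.38,"y":-0.7,"z":0,"jaw":1},{"rx":0,"ry":0,"rz":-0.64,"x":0.38,"y":-0.7,"z":0,"jaw":1},{"rx":0,"ry":0,"rz":-0.64,"x":0.38,"y":-0.7,"z":0,"jaw":1},{"rx":0,"ry":0,"rz":0,"x":0,"y":0,"z":0,"jaw":1}]' >/dev/null
python3 - <<'E'
from h import *
st(.4795,.068,.065)
import cv2
a=grab_frame("scene")[60:300,150:390,::-1]
cv2.imwrite("pics/s1.png",cv2.resize(a,None,fx=2.4,fy=2.4))
E
```

```text
t 1.98 tcp [0.4772 0.0648 0.2314] lane [-0.1055  0.1697] F [0.1 0.7 0.8] w 0.0854 gf 0.0 j7 -0.38
tilt fix rx,ry units [0.008 0.003] rz units 0.028
shift units [ 0.038  0.054 -2.773]
```

View pics/s1.png

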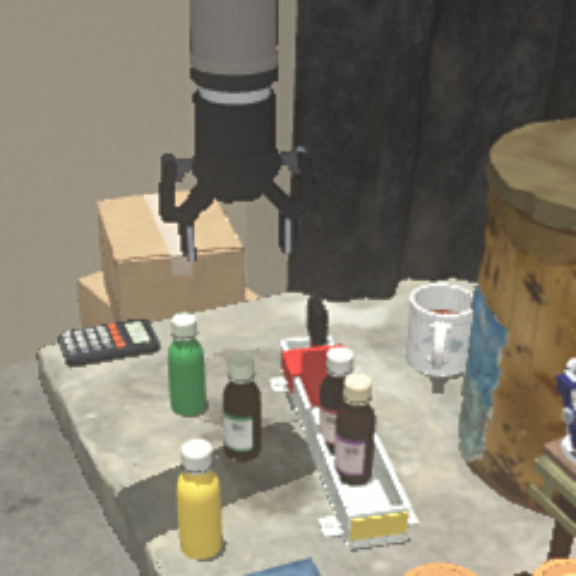

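The open fingers (picture columns 192 to 290) straddle the spare bottle at column 241. Next I'll correct the small offset, descend and close.

```bash
python3 -m jog '[{"rx":0,"ry":0,"rz":0.03,"x":0.04,"y":0.05,"z":-0.5,"jaw":1},{"rx":0,"ry":0,"rz":0,"x":0,"y":0,"z":-0.8,"jaw":1},{"rx":0,"ry":0,"rz":0,"x":0,"y":0,"z":-0.8,"jaw":1},{"rx":0,"ry":0,"rz":0,"x":0,"y":0,"z":-0.5,"jaw":1},{"rx":0,"ry":0,"rz":0,"x":0,"y":0,"z":-0.15,"jaw":1},{"rx":0,"ry":0,"rz":0,"x":0,"y":0,"z":0,"jaw":1}]' 40
python3 -m jog '[{"rx":0,"ry":0,"rz":0,"x":0,"y":0,"z":0,"jaw":-1},{"rx":0,"ry":0,"rz":0,"x":0,"y":0,"z":0,"jaw":-1},{"rx":0,"ry":0,"rz":0,"x":0,"y":0,"z":0,"jaw":-1},{"rx":0,"ry":0,"rz":0,"x":0,"y":0,"z":0,"jaw":-1},{"rx":0,"ry":0,"rz":0,"x":0,"y":0,"z":0,"jaw":-1},{"rx":0,"ry":0,"rz":0,"x":0,"y":0,"z":0,"jaw":-1}]' 40
python3 -c "
from h import *
st()"
```

```text
clock: 2.78
tcp_pos: [0.4785, 0.0721, 0.0664]
orientation: [-2.465, -1.947, 0.001]
contact_force: [-0.1, 0.1, 1.4]
grip_width: 0.0853
gripper_force: 0.0
clock: 3.52
tcp_pos: [0.4793, 0.0718, 0.0672]
orientation: [2.466, 1.946, 0.003]
contact_force: [-0.0, -0.8, 5.2]
grip_width: 0.0406
gripper_force: 39.6
t 3.52 tcp [0.4793 0.0718 0.0672] lane [-0.1051  0.177 ] F [-0.  -0.8  5.2] w 0.0406 gf 39.58468794822693 j7 -0.16
tilt fix rx,ry units [-0.006  0.008] rz units -0.044
```

Grasped at 40.6 mm. I'll lift, go along the tray outside it, then cross over the wall to the free end.

```bash
python3 -m jog '[{"rx":0,"ry":0,"rz":0,"x":0,"y":0,"z":0.4,"jaw":-1},{"rx":0,"ry":0,"rz":0,"x":0,"y":0,"z":0.7,"jaw":-1},{"rx":0,"ry":0,"rz":0,"x":-0.1,"y":-0.4,"z":0.3,"jaw":-1},{"rx":0,"ry":0,"rz":-0.04,"x":-0.18,"y":-0.73,"z":0,"jaw":-1},{"rx":0,"ry":0,"rz":0,"x":-0.18,"y":-0.73,"z":0,"jaw":-1},{"rx":0,"ry":0,"rz":0,"x":-0.1,"y":-0.4,"z":0,"jaw":-1},{"rx":0,"ry":0,"rz":0,"x":0,"y":0,"z":0,"jaw":-1}]'
python3 -c "
from h import *
st(.5478,-.0889,.15)"
```

```text
clock: 4.4
tcp_pos: [0.4443, -0.0659, 0.1506]
orientation: [-2.477, -1.932, -0.0]
contact_force: [0.1, -0.0, -2.0]
grip_width: 0.0404
gripper_force: 41.0
t 4.4 tcp [ 0.4443 -0.0659  0.1506] lane [-0.1061  0.0349] F [ 0.1 -0.  -2. ] w 0.0404 gf 41.030802726745605 j7 -0.0
tilt fix rx,ry units [-0.001  0.001] rz units 0.019
shift units [ 1.726 -0.383 -0.01 ]
```

```bash
python3 -m jog '[{"rx":0,"ry":0,"rz":0,"x":0.4,"y":-0.09,"z":0,"jaw":-1},{"rx":0,"ry":0,"rz":0,"x":0.6,"y":-0.13,"z":0,"jaw":-1},{"rx":0,"ry":0,"rz":0,"x":0.5,"y":-0.11,"z":0,"jaw":-1},{"rx":0,"ry":0,"rz":0,"x":0.23,"y":-0.05,"z":0,"jaw":-1},{"rx":0,"ry":0,"rz":0,"x":0,"y":0,"z":0,"jaw":-1}]' >/dev/null
python3 - <<'E'
from h import *
st(.5478,-.0889,.072)
import cv2
a=grab_frame("scene")[130:300,210:380,::-1]; b=grab_frame("top")[150:290,280:420,::-1]
cv2.imwrite("pics/s2.png",np.hstack([cv2.resize(a,(398,398)),cv2.resize(b,(398,398))]))
E
```

```text
t 5.03 tcp [ 0.549  -0.0864  0.15  ] lane [0.0005 0.0402] F [-0.8 -0.1 -1.8] w 0.0402 gf 40.976874232292175 j7 0.11
tilt fix rx,ry units [ 0.001 -0.003] rz units -0.008
shift units [-0.019 -0.042 -1.301]
```

View pics/s2.png

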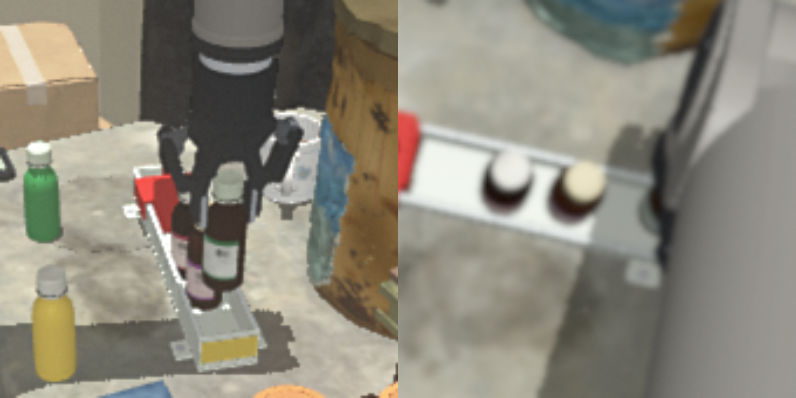

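The bottle hangs upright over the free front end at lane x≈0, in front of the first bottle. I'll lower it to the floor.

```bash
python3 -m jog '[{"rx":0,"ry":0,"rz":0,"x":-0.02,"y":-0.04,"z":-0.3,"jaw":-1},{"rx":0,"ry":0,"rz":0,"x":0,"y":0,"z":-0.3,"jaw":-1},{"rx":0,"ry":0,"rz":0,"x":0,"y":0,"z":-0.3,"jaw":-1},{"rx":0,"ry":0,"rz":0,"x":0,"y":0,"z":-0.25,"jaw":-1},{"rx":0,"ry":0,"rz":0,"x":0,"y":0,"z":-0.08,"jaw":-1},{"rx":0,"ry":0,"rz":0,"x":0,"y":0,"z":0,"jaw":-1}]'
python3 -c "
from h import *
st(.5478,-.0889,.072)"
```

```text
clock: 5.88
tcp_pos: [0.5476, -0.0894, 0.0762]
orientation: [-2.473, -1.937, 0.001]
contact_force: [-0.5, -0.7, -0.7]
grip_width: 0.0401
gripper_force: 41.0
t 5.88 tcp [ 0.5476 -0.0894  0.0762] lane [-0.0001  0.0369] F [-0.5 -0.7 -0.7] w 0.0401 gf 41.001834869384766 j7 0.19
tilt fix rx,ry units [ 0.001 -0.003] rz units -0.004
shift units [ 0.004  0.009 -0.07 ]
```

```bash
python3 -m jog '[{"rx":0,"ry":0,"rz":0,"x":0,"y":0,"z":-0.04,"jaw":-1},{"rx":0,"ry":0,"rz":0,"x":0,"y":0,"z":-0.03,"jaw":-1},{"rx":0,"ry":0,"rz":0,"x":0,"y":0,"z":0,"jaw":-1}]'
```

```text
clock: 6.25
tcp_pos: [0.5477, -0.0892, 0.0724]
orientation: [2.473, 1.937, 0.0]
contact_force: [0.5, -0.3, -1.3]
grip_width: 0.0404
gripper_force: 41.0
```

```bash
python3 -m jog '[{"rx":0,"ry":0,"rz":0,"x":0,"y":0,"z":-0.02,"jaw":-1},{"rx":0,"ry":0,"rz":0,"x":0,"y":0,"z":0,"jaw":-1}]'; python3 -m jog '[{"rx":0,"ry":0,"rz":0,"x":0,"y":0,"z":-0.02,"jaw":-1},{"rx":0,"ry":0,"rz":0,"x":0,"y":0,"z":0,"jaw":-1}]'
```

```text
clock: 6.5
tcp_pos: [0.548, -0.0894, 0.0722]
orientation: [-2.473, -1.937, -0.002]
contact_force: [-1.9, 0.2, 9.7]
grip_width: 0.0406
gripper_force: 41.9
clock: 6.75
tcp_pos: [0.5481, -0.0894, 0.0721]
orientation: [-2.473, -1.936, -0.003]
contact_force: [-5.4, 2.1, 22.0]
grip_width: 0.0403
gripper_force: 43.2
```

It's on the floor. I'll relieve the press, open and rise straight up.

```bash
python3 -m jog '[{"rx":0,"ry":0,"rz":0,"x":0,"y":0,"z":0.03,"jaw":-1},{"rx":0,"ry":0,"rz":0,"x":0,"y":0,"z":0,"jaw":0.2},{"rx":0,"ry":0,"rz":0,"x":0,"y":0,"z":0,"jaw":0.6},{"rx":0,"ry":0,"rz":0,"x":0,"y":0,"z":0,"jaw":1},{"rx":0,"ry":0,"rz":0,"x":0,"y":0,"z":0,"jaw":1},{"rx":0,"ry":0,"rz":0,"x":0,"y":0,"z":0,"jaw":1}]'
python3 -m jog '[{"rx":0,"ry":0,"rz":0,"x":0,"y":0,"z":0.3,"jaw":1},{"rx":0,"ry":0,"rz":0,"x":0,"y":0,"z":0.6,"jaw":1},{"rx":0,"ry":0,"rz":0,"x":0,"y":0,"z":0.8,"jaw":1},{"rx":0,"ry":0,"rz":0,"x":0,"y":0,"z":0.6,"jaw":1},{"rx":0,"ry":0,"rz":0,"x":0.15,"y":0.6,"z":0,"jaw":1},{"rx":0,"ry":0,"rz":0,"x":0.2,"y":0.8,"z":0,"jaw":1},{"rx":0,"ry":0,"rz":0,"x":0.15,"y":0.6,"z":0,"jaw":1}]'
python3 - <<'E'
from h import *
st()
import cv2
a=grab_frame("scene")[175:300,210:330,::-1]; b=grab_frame("top")[175:295,275:395,::-1]
cv2.imwrite("pics/s3.png",np.hstack([cv2.resize(a,(384,400)),cv2.resize(b,(400,400))]))
E
```

```text
clock: 7.5
tcp_pos: [0.5476, -0.0893, 0.0716]
orientation: [-2.473, -1.937, 0.0]
contact_force: [0.4, -0.1, -0.1]
grip_width: 0.0854
gripper_force: 0.0
clock: 8.38
tcp_pos: [0.5781, 0.0328, 0.2112]
orientation: [2.472, 1.938, 0.003]
contact_force: [0.1, -0.8, 0.8]
grip_width: 0.0856
gripper_force: 0.0
t 8.38 tcp [0.5781 0.0328 0.2112] lane [0.0002 0.1629] F [ 0.1 -0.8  0.8] w 0.0856 gf 0.0 j7 -0.15
tilt fix rx,ry units [-0.005  0.008] rz units -0.01
```

View pics/s3.png

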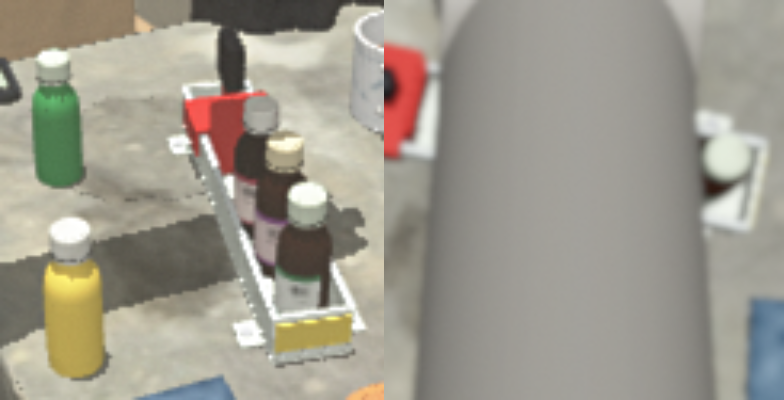

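The spare stands upright in the front end. Now I'll check the pusher position against the plate's top front edge, about (222,68) to (210,178) in the first crop.

```bash
python3 - <<'E'
from h import *
L=lambda q:np.round([(q[:2]-LF)@NX,(q[:2]-LF)@AX],4)
for p in((222,68),(210,178)):print("plate top?",L(top(p,.086)))
for p in((127,48),(217,68),(99,180),(187,198)):print("red corner z.053",L(top(p,.053)),"z.086",L(top(p,.086)))
for p in((278,150),(302,200),(335,140),(400,138)):print("scene",p,L(sc(p,.086)),L(sc(p,.053)))
print("grip ends",L(top((111,90),.125)),L(top((186,106),.125)),L(sc((346,40),.125)))
q=LF+AX*.2645;st(q[0],q[1],.088)
E
```

```text
plate top? [0.029  0.2335]
plate top? [-0.0289  0.2263]
red corner z.053 [0.0346 0.2878] z.086 [0.0281 0.2843]
red corner z.053 [0.0348 0.238 ] z.086 [0.0284 0.2361]
red corner z.053 [-0.0387  0.2854] z.086 [-0.0429  0.282 ]
red corner z.053 [-0.0375  0.2374] z.086 [-0.0417  0.2355]
scene (278, 150) [-0.0454  0.2375] [-0.0344  0.2894]
scene (302, 200) [-0.043   0.1847] [-0.0319  0.2337]
scene (335, 140) [-0.0114  0.2418] [0.0014 0.2939]
scene (400, 138) [0.0256 0.2368] [0.0404 0.2886]
grip ends [-0.0023  0.283 ] [-0.0017  0.2445] [0.0048 0.2866]
t 8.47 tcp [0.5786 0.0363 0.2106] lane [-0.0002  0.1664] F [ 0.3 -0.1 -0.2] w 0.0856 gf 0.0 j7 -0.15
tilt fix rx,ry units [-0.012  0.006] rz units -0.046
shift units [ 0.397  1.586 -2.043]
```

The grip spans lane y 0.244 to 0.283, so its centre is about 0.264 and the pusher reads about 0.02. I'll go over it, descend and grip.

```bash
python3 -m jog '[{"rx":0,"ry":0,"rz":-0.03,"x":0.15,"y":0.6,"z":0,"jaw":1},{"rx":0,"ry":0,"rz":0,"x":0.17,"y":0.68,"z":0,"jaw":1},{"rx":0,"ry":0,"rz":0,"x":0.07,"y":0.28,"z":-0.2,"jaw":1},{"rx":0,"ry":0,"rz":0,"x":0,"y":0,"z":-0.5,"jaw":1},{"rx":0,"ry":0,"rz":0,"x":0,"y":0,"z":0,"jaw":1}]'
python3 - <<'E'
from h import *
q=LF+AX*.264;st(q[0],q[1],.088)
import cv2
a=grab_frame("scene")[130:270,220:360,::-1]
cv2.imwrite("pics/s4.png",cv2.resize(a,(560,560),interpolation=cv2.INTER_CUBIC))
E
```

```text
clock: 9.1
tcp_pos: [0.5991, 0.1226, 0.1658]
orientation: [-2.479, -1.929, 0.008]
contact_force: [-0.4, 0.7, -0.0]
grip_width: 0.0853
gripper_force: 0.0
t 9.1 tcp [0.5991 0.1226 0.1658] lane [-0.0011  0.2551] F [-0.4  0.7 -0. ] w 0.0853 gf 0.0 j7 -0.26
tilt fix rx,ry units [ 0.014 -0.026] rz units 0.033
shift units [ 0.053  0.139 -1.296]
```

View pics/s4.png

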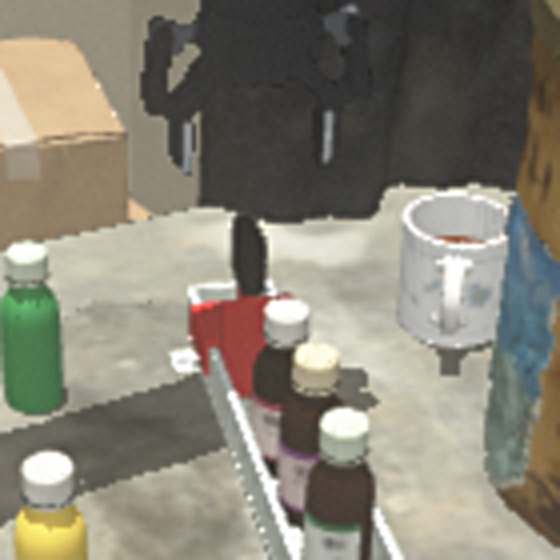

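The fingers (columns 187 to 325) straddle the black grip at column 250. I'll correct, descend and close.

```bash
python3 -m jog '[{"rx":0,"ry":0,"rz":0.02,"x":0.03,"y":0.1,"z":-0.4,"jaw":1},{"rx":0,"ry":0,"rz":0,"x":0,"y":0,"z":-0.5,"jaw":1},{"rx":0,"ry":0,"rz":0,"x":0,"y":0,"z":-0.38,"jaw":1},{"rx":0,"ry":0,"rz":0,"x":0,"y":0,"z":0,"jaw":1}]'
python3 -m jog '[{"rx":0,"ry":0,"rz":0,"x":0,"y":0,"z":0,"jaw":-1},{"rx":0,"ry":0,"rz":0,"x":0,"y":0,"z":0,"jaw":-1},{"rx":0,"ry":0,"rz":0,"x":0,"y":0,"z":0,"jaw":-1},{"rx":0,"ry":0,"rz":0,"x":0,"y":0,"z":0,"jaw":-1},{"rx":0,"ry":0,"rz":0,"x":0,"y":0,"z":0,"jaw":-1},{"rx":0,"ry":0,"rz":0,"x":0,"y":0,"z":0,"jaw":-1},{"rx":0,"ry":0,"rz":0,"x":0,"y":0,"z":0,"jaw":-1}]' 40
python3 -c "
from h import *
st()"
```

```text
clock: 9.65
tcp_pos: [0.6023, 0.1291, 0.0908]
orientation: [-2.476, -1.933, 0.003]
contact_force: [-0.1, 0.8, 0.4]
grip_width: 0.0854
gripper_force: 0.0
clock: 10.52
tcp_pos: [0.6024, 0.1307, 0.0916]
orientation: [-2.474, -1.935, 0.0]
contact_force: [-3.2, 1.1, 5.6]
grip_width: 0.0171
gripper_force: 39.4
t 10.53 tcp [0.6024 0.1307 0.0916] lane [2.000e-04 2.638e-01] F [-3.2  1.1  5.6] w 0.0171 gf 39.429259300231934 j7 -0.21
tilt fix rx,ry units [-0.005 -0.004] rz units 0.004
```

```bash
python3 -m jog '[{"rx":0,"ry":0,"rz":0,"x":-0.024,"y":-0.097,"z":0,"jaw":-1},{"rx":0,"ry":0,"rz":0,"x":-0.024,"y":-0.097,"z":0,"jaw":-1},{"rx":0,"ry":0,"rz":0,"x":-0.024,"y":-0.097,"z":0,"jaw":-1},{"rx":0,"ry":0,"rz":0,"x":-0.024,"y":-0.097,"z":0,"jaw":-1},{"rx":0,"ry":0,"rz":0,"x":-0.024,"y":-0.097,"z":0,"jaw":-1},{"rx":0,"ry":0,"rz":0,"x":-0.024,"y":-0.097,"z":0,"jaw":-1},{"rx":0,"ry":0,"rz":0,"x":-0.024,"y":-0.097,"z":0,"jaw":-1},{"rx":0,"ry":0,"rz":0,"x":-0.024,"y":-0.097,"z":0,"jaw":-1}]'
python3 -c "
from h import *
q=LF+AX*.159;st(q[0],q[1],.0916)"
```

```text
clock: 11.52
tcp_pos: [0.591, 0.085, 0.0916]
orientation: [-2.473, -1.935, -0.001]
contact_force: [-3.2, 3.4, 5.9]
grip_width: 0.0173
gripper_force: 39.4
t 11.53 tcp [0.591  0.085  0.0916] lane [1.000e-04 2.167e-01] F [-3.2  3.4  5.9] w 0.0173 gf 39.385106563568115 j7 -0.14
tilt fix rx,ry units [-0.011 -0.003] rz units 0.0
shift units [-0.233 -0.933  0.001]
```

```bash
python3 -m jog '[{"rx":0,"ry":0,"rz":0,"x":-0.024,"y":-0.097,"z":0,"jaw":-1},{"rx":0,"ry":0,"rz":0,"x":-0.024,"y":-0.097,"z":0,"jaw":-1},{"rx":0,"ry":0,"rz":0,"x":-0.024,"y":-0.097,"z":0,"jaw":-1},{"rx":0,"ry":0,"rz":0,"x":-0.024,"y":-0.097,"z":0,"jaw":-1},{"rx":0,"ry":0,"rz":0,"x":-0.024,"y":-0.097,"z":0,"jaw":-1},{"rx":0,"ry":0,"rz":0,"x":-0.024,"y":-0.097,"z":0,"jaw":-1},{"rx":0,"ry":0,"rz":0,"x":0,"y":0,"z":0,"jaw":-1}]'
python3 -c "
from h import *
q=LF+AX*.159;st(q[0],q[1],.0916)"
```

```text
clock: 12.4
tcp_pos: [0.5822, 0.0495, 0.0916]
orientation: [-2.473, -1.934, -0.0]
contact_force: [-3.6, 2.3, 6.4]
grip_width: 0.0172
gripper_force: 39.5
t 12.4 tcp [0.5822 0.0495 0.0916] lane [1.000e-04 1.801e-01] F [-3.6  2.3  6.4] w 0.0172 gf 39.51498985290527 j7 -0.09
tilt fix rx,ry units [-0.009 -0.005] rz units 0.004
shift units [-0.086 -0.34   0.001]
```

```bash
python3 -m jog '[{"rx":0,"ry":0,"rz":0,"x":-0.016,"y":-0.065,"z":0,"jaw":-1},{"rx":0,"ry":0,"rz":0,"x":-0.016,"y":-0.065,"z":0,"jaw":-1},{"rx":0,"ry":0,"rz":0,"x":-0.016,"y":-0.065,"z":0,"jaw":-1},{"rx":0,"ry":0,"rz":0,"x":-0.016,"y":-0.065,"z":0,"jaw":-1},{"rx":0,"ry":0,"rz":0,"x":0,"y":0,"z":0,"jaw":-1}]'
python3 -m jog '[{"rx":0,"ry":0,"rz":0,"x":-0.008,"y":-0.032,"z":0,"jaw":-1},{"rx":0,"ry":0,"rz":0,"x":-0.008,"y":-0.032,"z":0,"jaw":-1},{"rx":0,"ry":0,"rz":0,"x":0,"y":0,"z":0,"jaw":-1}]'
python3 -c "
from h import *
q=LF+AX*.159;st(q[0],q[1],.0916)"
```

```text
clock: 13.02
tcp_pos: [0.5784, 0.0345, 0.0915]
orientation: [-2.473, -1.935, -0.001]
contact_force: [-4.0, 2.5, 5.8]
grip_width: 0.0174
gripper_force: 39.5
clock: 13.4
tcp_pos: [0.5776, 0.0312, 0.0916]
orientation: [-2.472, -1.935, -0.002]
contact_force: [-3.5, 3.3, 7.0]
grip_width: 0.0174
gripper_force: 39.5
t 13.4 tcp [0.5776 0.0312 0.0916] lane [0.     0.1612] F [-3.5  3.3  7. ] w 0.0174 gf 39.453513622283936 j7 -0.05
tilt fix rx,ry units [-0.014 -0.004] rz units -0.0
shift units [-0.009 -0.036  0.001]
```

```bash
python3 -m jog '[{"rx":0,"ry":0,"rz":0,"x":-0.008,"y":-0.032,"z":0,"jaw":-1},{"rx":0,"ry":0,"rz":0,"x":0,"y":0,"z":0,"jaw":-1}]'
python3 -m jog '[{"rx":0,"ry":0,"rz":0,"x":-0.006,"y":-0.024,"z":0,"jaw":-1},{"rx":0,"ry":0,"rz":0,"x":0,"y":0,"z":0,"jaw":-1}]'
python3 - <<'E'
from h import *
st()
import cv2
a=grab_frame("scene")[175:300,230:350,::-1]; b=grab_frame("top")[175:275,295:395,::-1]
cv2.imwrite("pics/s5.png",np.hstack([cv2.resize(a,(384,400)),cv2.resize(b,(400,400))]))
E
```

```text
clock: 13.65
tcp_pos: [0.5772, 0.0293, 0.0916]
orientation: [-2.472, -1.935, -0.002]
contact_force: [-3.7, 4.2, 7.3]
grip_width: 0.0173
gripper_force: 39.5
clock: 13.9
tcp_pos: [0.5768, 0.0279, 0.0915]
orientation: [-2.472, -1.935, -0.002]
contact_force: [-3.9, 4.4, 6.8]
grip_width: 0.0176
gripper_force: 39.5
t 13.9 tcp [0.5768 0.0279 0.0915] lane [1.000e-04 1.579e-01] F [-3.9  4.4  6.8] w 0.0176 gf 39.46869671344757 j7 -0.05
tilt fix rx,ry units [-0.015 -0.003] rz units -0.001
```

View pics/s5.png

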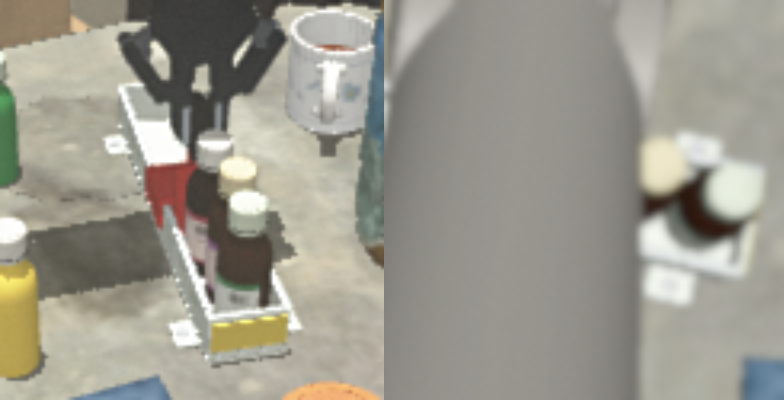

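All three are upright and nearly closed up, but there's no firm contact yet. I'll continue in small steps.

```bash
for i in 1 2; do python3 -c "pass"; done
python3 -m jog '[{"rx":0,"ry":0,"rz":0,"x":-0.006,"y":-0.024,"z":0,"jaw":-1},{"rx":0,"ry":0,"rz":0,"x":0,"y":0,"z":0,"jaw":-1}]' | grep -E "tcp|contact"
python3 -m jog '[{"rx":0,"ry":0,"rz":0,"x":-0.006,"y":-0.024,"z":0,"jaw":-1},{"rx":0,"ry":0,"rz":0,"x":0,"y":0,"z":0,"jaw":-1}]'| grep -E "tcp|contact"
```

```text
tcp_pos: [0.5764, 0.0265, 0.0915]
contact_force: [-3.5, 4.6, 5.8]
tcp_pos: [0.5764, 0.0262, 0.0915]
contact_force: [-3.3, 7.3, 6.1]
```

```bash
python3 -m jog '[{"rx":0,"ry":0,"rz":0,"x":-0.006,"y":-0.024,"z":0,"jaw":-1},{"rx":0,"ry":0,"rz":0,"x":0,"y":0,"z":0,"jaw":-1}]' | grep -E "tcp|contact"
python3 -m jog '[{"rx":0,"ry":0,"rz":0,"x":-0.004,"y":-0.016,"z":0,"jaw":-1},{"rx":0,"ry":0,"rz":0,"x":0,"y":0,"z":0,"jaw":-1},{"rx":0,"ry":0,"rz":0,"x":0,"y":0,"z":0,"jaw":-1}]'| grep -E "tcp|contact"
python3 -c "
from h import *
st()"
```

```text
tcp_pos: [0.5764, 0.0261, 0.0916]
contact_force: [-2.1, 10.2, 5.4]
tcp_pos: [0.5764, 0.0261, 0.0916]
contact_force: [-0.9, 12.3, 4.0]
t 15.12 tcp [0.5764 0.0261 0.0916] lane [1.00e-04 1.56e-01] F [-0.9 12.3  4. ] w 0.0177 gf 39.23620820045471 j7 -0.04
tilt fix rx,ry units [-0.034  0.003] rz units -0.014
```

It has stalled firmly at 12 N, so the row is closed up. I'll let go and rise, then back away to look.

```bash
python3 -m jog '[{"rx":0,"ry":0,"rz":0,"x":0.004,"y":0.016,"z":0,"jaw":-1},{"rx":0,"ry":0,"rz":0,"x":0,"y":0,"z":0,"jaw":1},{"rx":0,"ry":0,"rz":0,"x":0,"y":0,"z":0,"jaw":1},{"rx":0,"ry":0,"rz":0,"x":0,"y":0,"z":0,"jaw":1},{"rx":0,"ry":0,"rz":0,"x":0,"y":0,"z":0,"jaw":1},{"rx":0,"ry":0,"rz":0,"x":0,"y":0,"z":0.3,"jaw":1},{"rx":0,"ry":0,"rz":0,"x":0,"y":0,"z":0.6,"jaw":1},{"rx":0,"ry":0,"rz":0,"x":0,"y":0,"z":0.8,"jaw":1}]'
python3 -m jog '[{"rx":0,"ry":0,"rz":0,"x":0,"y":0,"z":0.7,"jaw":1},{"rx":0,"ry":0,"rz":0,"x":-0.1,"y":0.6,"z":0.2,"jaw":1},{"rx":0,"ry":0,"rz":0,"x":-0.2,"y":0.8,"z":0,"jaw":1},{"rx":0,"ry":0,"rz":0,"x":-0.2,"y":0.8,"z":0,"jaw":1},{"rx":0,"ry":0,"rz":0,"x":-0.2,"y":0.8,"z":0,"jaw":1},{"rx":0,"ry":0,"rz":0,"x":-0.2,"y":0.8,"z":0,"jaw":1},{"rx":0,"ry":0,"rz":0,"x":-0.2,"y":0.6,"z":0,"jaw":1},{"rx":0,"ry":0,"rz":0,"x":0,"y":0,"z":0,"jaw":1}]'
python3 - <<'E'
from h import *
st()
import cv2
a=grab_frame("scene")[175:300,230:350,::-1]; b=grab_frame("top")[165:275,290:400,::-1]
cv2.imwrite("pics/s6.png",np.hstack([cv2.resize(a,(384,400)),cv2.resize(b,(400,400))]))
E
```

```text
clock: 16.12
tcp_pos: [0.5754, 0.0214, 0.1944]
orientation: [-2.475, -1.934, 0.002]
contact_force: [0.6, 0.0, 0.2]
grip_width: 0.0855
gripper_force: 0.0
clock: 17.12
tcp_pos: [0.5085, 0.2895, 0.2477]
orientation: [-2.468, -1.942, -0.002]
contact_force: [0.5, -0.6, 1.0]
grip_width: 0.0856
gripper_force: 0.0
t 17.12 tcp [0.5085 0.2895 0.2477] lane [-0.1292  0.3954] F [ 0.5 -0.6  1. ] w 0.0856 gf 0.0 j7 -0.67
tilt fix rx,ry units [-0.008  0.001] rz units -0.03
```

View pics/s6.png

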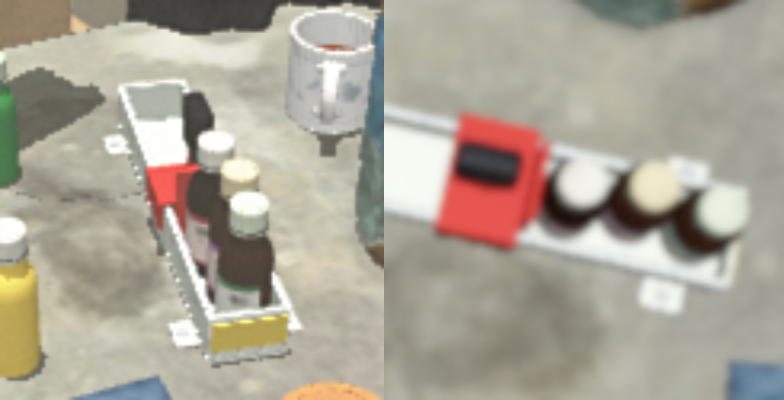

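The three bottles stand upright in a row against the pusher, with caps at about (722,210), (654,187) and (584,183). I'll check the spacing numerically.

```bash
python3 - <<'E'
from h import *
for p,z in(((338,210),.126),((270,187),.126),((200,183),.126),((104,163),.125)):
    q=top(p,z,400/110,(290,165))[:2]; print(np.round([(q-LF)@NX,(q-LF)@AX],4))
E
```

```text
[0.0007 0.0236]
[0.0049 0.064 ]
[-0.0019  0.1035]
[-0.0029  0.1596]
```

The caps are at 23.6, 64 and 103.5 mm, against nominal 20.6, 62 and 103 mm. The grip is at 160 mm, against 159 mm expected. That agrees within reading error, and the pusher stalled under 12 N, so there are no gaps.

```bash
python3 -c "
from bench import r
print(r.hand_in())"
```

```text
the job is handed in; nothing more can be done
None
```

The spare bottle stands upright in the front of the lane, the pusher has closed all three bottles up against the front stop and been released, and the job is handed in at about 17 s.

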